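# Dry-fit a pipe through the alignment jig into a tee

## Task

Take the white pipe with the steel hexagon on its tail from the wooden rest and thread its free end through both guide rings of the alignment jig and into the tee. Push it fully home past the drag of the depth-gauge plunger and press it against the rigid shoulder inside, wherever that stands, with about 20 N for a moment (never as much as 35 N); then let go, leaving it seated there. Leave the other things on the bench where they are.

Things in the scene. Friction and masses are not known exactly. Their poses are not given: they have to be found in the camera images.
- pipe: White plastic pipe, diameter 20 mm, with a steel hexagon (36 long, 30 across flats) on its tail; rigid, 100-170 g. Origin on the axis, mid-hexagon; x towards the free tip. Hexagon x -18 to 18, bare pipe x 18 to 218, centre of mass near x = 57 mm. Starts level in the rest, axis 50 mm up, hexagon overhanging, two flats upright (facing y and -y): grip across them from above.
- pipe_tip (a point): Centre of the pipe's free end face, on its axis, 218 mm from the middle of the hexagon.
- rest: Wooden pipe rest, fixed: base 170 x 70 x 8 mm with two open V notches 128 mm apart, 48 mm high. Origin under the middle of its base, x along the pipe towards the tip; the middle of the hexagon starts 106 mm from it on its -x side. The pipe lifts straight up out of it.
- jig: Alignment jig, fixed: dark steel plate 220 x 85 x 12 mm with two aluminium guide rings and a white tee in a row. Origin at table height below the hole axis; x is the way the pipe goes in. The three holes share a level axis along x, 85 mm up, all 23 mm wide. Rings up to 46 mm across, tops to 108 mm high; tee's branch to 132 mm. Nothing of it behind x = -90 mm. Pipe on jig: stay under 35 N.
- mouth1 (a point): Centre of the first ring's conical mouth, on the hole axis, at jig x = -75 mm: 36 mm wide, narrowing over 12 mm to the 23 mm bore, which ends at x = -45 mm. This ring is fixed.
- mouth2 (a point): Nominal centre of the second ring's conical mouth, jig x = 0: 38 mm wide, narrowing over 12 mm to the 23 mm bore, which ends at x = 30 mm. This ring floats: it stands up to 3 mm aside along the jig's y (not measured) and shifts when the pipe's end pushes on its cone: about 1.5 N sideways, felt as some 5 N along the pipe.
- mouth3 (a point): Centre of the tee's conical mouth, on the hole axis, at jig x = 60 mm: 35 mm wide, narrowing over 8 mm to the 23 mm bore. The pipe's end can catch on its inner edge or in the bore for a moment, with up to some 16 N, before it slips further.
- tee: White plastic tee fixed at the end of the jig; its origin and axes are the jig's. Its 23 mm bore runs to jig x = 126 mm. Inside stands a rigid shoulder that stops the pipe's end face. The shoulder was set by hand: it stands anywhere from jig x = 82 to 112 mm and is not measured, so only feel finds it; it does not yield below 60 N.
- plunger (a joint): Travel (m) of the depth-gauge plunger, a steel pin through the shoulder; its 14 mm button shows behind the tee's far end. 0 at the start, its inner end 10 mm before the shoulder, wherever that stands. The pipe's end pushes it against a steady 7 N of friction; it stays where left (no spring). About 0.010 when the pipe is against the shoulder.
- tee_a: Bystander, loose, to be left where it is: white plastic tee fitting standing on end, 62 mm high. Origin at the centre of its underside.
- tee_b: Bystander, loose, to be left where it is: smaller white tee fitting standing on end, 53 mm high. Origin at the centre of its underside.
- coup_a: Bystander, loose, to be left where it is: white coupling, 34 mm across, 33 mm high, standing between the rest and the jig. Origin at the centre of its underside.
- coup_b: Bystander, loose, to be left where it is: second such coupling. Origin at the centre of its underside.
- valve: Bystander, loose, to be left where it is: brass ball valve standing on end, 55 mm high, black handle. Origin at the centre of its underside.
- sealant: Bystander, loose, to be left where it is: red bottle of sealant, 40 mm across, 110 mm high. Origin at the centre of its underside.
- marker: Bystander, loose, to be left where it is: black and white marker pen lying flat, 120 mm. Origin at the centre of its underside.
- offcut: Bystander, loose, to be left where it is: white pipe offcut standing on end, 32 mm across, 70 mm high. Origin at the centre of its underside.
Not all that is in view belongs to the job. Of the things shaped like the pipe, the white one is meant.

How it is judged:
By the outcome, as a careful person would: the job done as asked, in the order asked, and still so for the second after the job is handed in, with the robot touching nothing.
It also fails if it takes over 58 s, if anything falls off the work surface, if the arm or the gripper's body presses on something with over 40 N, if the wrist force passes 120 N, or if a joint passes its speed limit or range.

## Robot

A 6-joint arm with a two-finger parallel gripper is mounted at the origin on the work surface. World frame = base frame: x ahead of the robot, y to its left, z up, the work surface at z = 0. Lengths are in m, angles in degrees, forces in N, time in s.
With the tool pointing down it reaches from about 0.25 to 0.85 m from the base axis. Payload 12.5 kg.
Tool frame: the origin (TCP) lies between the finger pads; the fingertips stand 17 mm ahead of it and the grasp point (between the pads) lies 2 mm behind it (robot.tip_extent is the z of the fingertips in the tool frame, in m); z points along the fingers, y is the line along which they close (so a half turn about z gives the same grasp; the last joint's range is limited). The gripper opens to 93 mm and grips with 3 to 60 N. Pads are 15 mm wide; open, the fingers measure 128 mm over their backs; the gripper's body (75 mm by 188 mm) begins 65 mm behind the grasp point.
Start: joints at [-78.129, 20.094, 94.641, -0, 65.266, -4.847], TCP at [0.158, -0.527, 0.236] pointing down, gripper open.
Joint ranges: [-157.81, 157.81], [-45, 120.19], [0.68, 151.7], [-89.99, 269.99], [4.06, 180], [-164.3, 164.3]. Speed limits (degrees/s): [127.2, 127.2, 159.86, 180, 180, 180].

## Interface

Orientations are given as a 3x3 rotation matrix whose columns are the frame's x, y, z axes.
In Python, from plant import telemetry, cams, robot gives the robot as it stands.
- The arm moves only by the tool move_arm, never from a script. Its argument "moves" is a list of rows, each an object with "dp": the shift along the tool's x, y, z in cm, a list of three; "spin": the turn about the tool's z in rad. A call has 1 to 5 rows; each row shifts and turns the commanded pose from where the row before left it, along the tool's axes as they then stand; what a row does not reach is not made up. A row lasts 1/10 s, in which the tool goes at most 50 mm and 8.59 degrees, less where a joint would pass 70% of its speed; a pose out of reach is approached as far as the arm can. A call is refused whole if a number of a shift passes 5 or a number of a turn 0.15, either way. A call with a gripper value outside its range is refused whole. "claw" is the opening, from -1 (shut) to 1 (fully open), set as the call begins (left out, the last holds). The fingers move at their own pace and stop on an object; the grip force is fixed at half the most. Time passes only in rows, so rows that do not move let the fingers close. It gives the time, the measured TCP pose, the force, the opening and the grip force at its end, in the units of the state.
- telemetry.observe(): the state, without advancing time (a new reading comes with each control period).
- cams.grab_frame(name): name is "scene" or "top" or "wrist"; returns a dict with "image" (480x640x3 uint8, red, green, blue), "range_z" (480x640 float32, m along the optical axis (not along the pixel's ray), 0 where there is no reading), "fx", "fy", "cx", "cy" (pixels), "camera_from_world" (4x4, takes a point from world to camera coordinates). Camera axes: x right, y down, z forward; pixel columns grow to the right and rows downward; lengths in m; the calibration is good to about 2 mm. A picture is of the moment at which its call begins.
- robot.hand_in(): hands the job in; it is judged then, once.
The state is a dict: "time_s": time; "joints": joint angles; "dq": joint speeds; "effort": joint torques, N m; "tcp_pos": TCP position; "orientation": TCP orientation; "force": force on the tool from outside, world axes, zero at the start; "wrist_torque": the same for the moment, N m; "grip_width": opening from 0.0 (shut) to 1.0 (fully open); "grasp_force": force on a finger pad.
Only numpy, scipy, OpenCV 4.12 (cv2) and the standard library are available. Lean on these libraries where they do the work, as an engineer would, in place of code of your own. Each camera call takes 0.05 s, during which the arm holds its last target. There are 200 camera calls.

## Working session

There is one attempt and no reset: what is moved stays moved. The work goes in short steps, Python scripts to look and compute and a tool call to move; the robot and the scene stay as the last step left them, time stands still between calls to the robot, and variables do not carry over. Pictures are saved under pics/ and viewed, at most 10 in all, crops included, and the job is handed in when it is done.

Besides the shell and the picture viewer there is one more tool, called as a command line: name --argument value ..., lists and objects as JSON in quotes. move_arm: Moves the arm, as the interface text tells. Its arguments: {"type":"object","properties":{"moves":{"type":"array"},"claw":{"type":"number"}},"required":["moves"]}

```bash
ls; mkdir -p pics; python3 - <<'E'
from plant import telemetry,cams,robot
import cv2,numpy as np
for n in("scene","top"):
    f=cams.grab_frame(n); np.savez(n+".npz",**f)
    cv2.imwrite(f"pics/{n}0.png",f["image"][:,:,::-1]); print(n,f["fx"],f["cx"],f["cy"],np.round(f["camera_from_world"],3).tolist())
s=telemetry.observe();print(s)
E
```

```text
pics
scene 589.6334086869723 315.20080050965635 237.36090934127122 [[0.319, 0.948, -0.008, -0.107], [0.789, -0.27, -0.551, -0.418], [-0.524, 0.17, -0.834, 1.586], [0.0, 0.0, 0.0, 1.0]]
top 589.0933501899489 317.2232107624691 245.00129506308852 [[0.002, -1.0, -0.015, -0.086], [-0.987, 0.0, -0.159, 0.566], [0.159, 0.015, -0.987, 1.429], [0.0, 0.0, 0.0, 1.0]]
{'time_s': 0.1, 'joints': array([-7.81284494e+01,  2.01213342e+01,  9.46716410e+01, -1.15564037e-03,
        6.52658180e+01, -4.84705031e+00]), 'dq': array([ 0.01535012, -0.11408634, -0.17058646,  0.05059362, -0.01974425,
       -0.05160845]), 'effort': array([ 9.37300974e-04, -4.98027706e+01, -2.85703504e+01,  7.00818747e-02,
        2.38898629e-02, -3.31289880e-05]), 'tcp_pos': array([ 0.15818268, -0.52646813,  0.23516535]), 'orientation': array([[ 9.57726731e-01,  2.87679433e-01, -2.29021961e-04],
       [ 2.87679516e-01, -9.57726211e-01,  1.00041727e-03],
       [ 6.84591383e-05, -1.02401129e-03, -9.99999473e-01]]), 'force': array([-0.07726246,  0.05243706,  0.13487972]), 'wrist_torque': array([0.01488892, 0.00381843, 0.00839275]), 'grasp_force': 0.0, 'grip_width': 1.0009165868147778}
```

View pics/scene0.png

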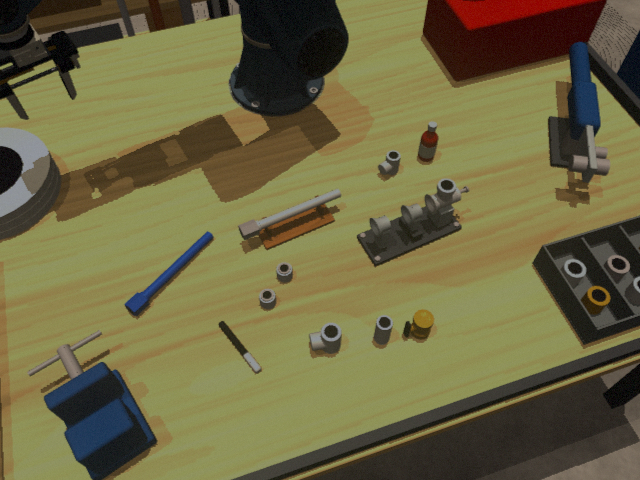

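View pics/top0.png

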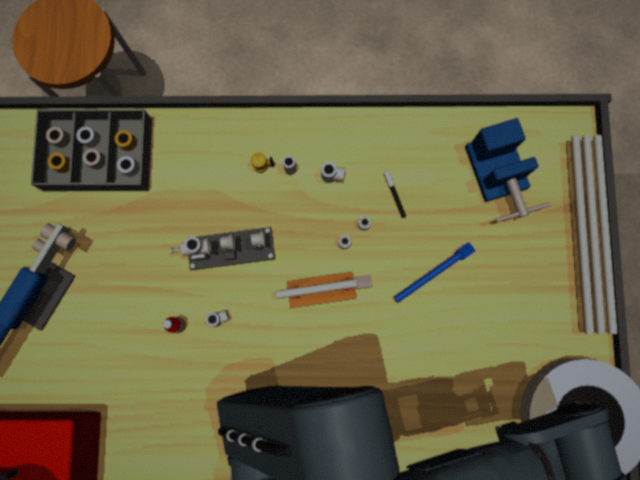

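The white pipe lies in the orange rest (scene hexagon 250,229, tip 338,196; top 364,283 to 277,295). Could be confused with the blue pipe with a hexagon (top 435,272) or the long white bars (top 595,235). The one in the rest matches the description. The jig is at top (230,248), tee at its left end (193,245), so the pipe goes in towards the image left (+y).

```bash
cat > h.py <<'E'
import numpy as np,cv2
def cloud(f):
    v,u=np.mgrid[0:480,0:640]; z=f["range_z"].astype(float)
    c=np.stack([(u-f["cx"])/f["fx"]*z,(v-f["cy"])/f["fy"]*z,z],-1)
    T=f["camera_from_world"]; return (c-T[:3,3])@T[:3,:3]
def ray(f,uv,h):
    T=np.asarray(f["camera_from_world"]);R=T[:3,:3];o=-R.T@T[:3,3]
    d=R.T@np.array([(uv[0]-f["cx"])/f["fx"],(uv[1]-f["cy"])/f["fy"],1.]); return o+d*(h-o[2])/d[2]
def proj(f,p):
    T=np.asarray(f["camera_from_world"]);c=T[:3,:3]@np.asarray(p)+T[:3,3]; return np.array([f["cx"]+f["fx"]*c[0]/c[2],f["cy"]+f["fy"]*c[1]/c[2]])
def line(p):
    m=p.mean(0);d=np.linalg.svd(p-m,full_matrices=False)[2][0]; return m,d,np.degrees(np.arctan2(d[1],d[0])),(p-m)@d
E
python3 - <<'E'
from h import *
for n,box,jb in(("top",(265,270,385,305),(165,220,285,275)),("scene",(235,185,350,240),(350,175,475,265))):
    f=dict(np.load(n+".npz"));P=cloud(f)
    def sub(b): return P[b[1]:b[3],b[0]:b[2]].reshape(-1,3)
    p=sub(box);q=p[(p[:,2]>.052)&(p[:,2]<.075)]
    m,d,a,t=line(q[:,:2]);print(n,"pipe",len(q),m,a,t.min(),t.max(),np.percentile(q[:,2],[5,50,95]),"ends",m+d*t.min(),m+d*t.max())
    p=sub(jb)
    q=p[(p[:,2]>.006)&(p[:,2]<.02)]; r=cv2.minAreaRect(q[:,:2].astype(np.float32)*1000);print("plate",len(q),r,np.median(q[:,2]))
    q=p[(p[:,2]>.095)&(p[:,2]<.15)];m,d,a,t=line(q[:,:2]);print("rings",len(q),m,a,t.min(),t.max(),q[:,2].max())
    im=f["image"]
    b=[min(box[0],jb[0])-10,min(box[1],jb[1])-10,max(box[2],jb[2])+10,max(box[3],jb[3])+10]
E
```

```text
top pipe 775 [ 0.45942766 -0.11202747] -81.5332759080847 -0.1282973864052492 0.10712997441589212 [0.05312718 0.05820129 0.06536777] ends [0.4405378  0.01487167] [ 0.47520094 -0.21798989]
plate 1694 ((566.6041259765625, 155.67413330078125), (307.060791015625, 139.547607421875), 88.46347045898438) 0.011007030619842794
rings 582 [0.55863117 0.16195879] 97.93274970894451 -0.11930246663624323 0.08170051473732219 0.13907603232334836
scene pipe 987 [ 0.46850153 -0.11112453] 98.56385877681049 -0.1054922874247912 0.13099095676875994 [0.05334087 0.06041802 0.06708457] ends [ 0.48421056 -0.21544063] [0.44899545 0.01840595]
plate 2185 ((536.8157958984375, 167.42059326171875), (287.866943359375, 250.5177764892578), 70.26293182373047) 0.013254277666489572
rings 834 [0.56932776 0.16682818] 96.76124776529215 -0.12182329007836812 0.08782449249441647 0.13935882257455742
```

```bash
cat >> h.py <<'E'
def plan(goal,yaw,n,s=None):
    """tool-down rows (dp cm, spin rad) to goal with tool x at yaw deg"""
    from plant import telemetry
    s=s or telemetry.observe();R=s["orientation"];p=s["tcp_pos"];y=np.degrees(np.arctan2(R[1,0],R[0,0]))
    dy=(yaw-y+180)%360-180; st=(np.array(goal)-p)/n
    for i in range(n):
        a=np.radians(y+dy*i/n);c,q=np.cos(a),np.sin(a)
        print([round(v*100,2) for v in (c*st[0]+q*st[1],q*st[0]-c*st[1],-st[2])],round(-np.radians(dy)/n,4))
E
python3 - <<'E'
from h import *
plan((.475,-.195,.24),98.5,11)
E
```

```text
[np.float64(3.63), np.float64(-2.06), np.float64(-0.04)] -0.1298
[np.float64(3.86), np.float64(-1.57), np.float64(-0.04)] -0.1298
[np.float64(4.03), np.float64(-1.06), np.float64(-0.04)] -0.1298
[np.float64(4.13), np.float64(-0.53), np.float64(-0.04)] -0.1298
[np.float64(4.17), np.float64(0.01), np.float64(-0.04)] -0.1298
[np.float64(4.13), np.float64(0.55), np.float64(-0.04)] -0.1298
[np.float64(4.03), np.float64(1.08), np.float64(-0.04)] -0.1298
[np.float64(3.85), np.float64(1.59), np.float64(-0.04)] -0.1298
[np.float64(3.61), np.float64(2.08), np.float64(-0.04)] -0.1298
[np.float64(3.31), np.float64(2.53), np.float64(-0.04)] -0.1298
[np.float64(2.96), np.float64(2.94), np.float64(-0.04)] -0.1298
```

move_arm --moves '[{"dp":[3.6,-2.1,0],"spin":-0.13},{"dp":[3.9,-1.6,0],"spin":-0.13},{"dp":[4.0,-1.1,0],"spin":-0.13},{"dp":[4.1,-0.5,0],"spin":-0.13},{"dp":[4.2,0,0],"spin":-0.13}]'

```text
time_s: 0.6
tcp_pos: [0.3024, -0.3737, 0.2355]
orientation: [[0.584, 0.812, -0.0], [0.812, -0.584, 0.0], [0.0, -0.0, -1.0]]
force: [0.8, -0.3, -0.2]
grip_width: 0.999
grasp_force: 0.0
```

move_arm --moves '[{"dp":[4.1,0.5,0],"spin":-0.13},{"dp":[4.0,1.1,0],"spin":-0.13},{"dp":[3.9,1.6,0],"spin":-0.13},{"dp":[3.6,2.1,0],"spin":-0.13},{"dp":[3.3,2.5,0],"spin":-0.13}]'

```text
time_s: 1.1
tcp_pos: [0.4458, -0.2229, 0.2355]
orientation: [[-0.026, 1.0, -0.0], [1.0, 0.026, 0.0], [0.0, -0.0, -1.0]]
force: [0.4, -0.7, 0.8]
grip_width: 1.0
grasp_force: 0.0
```

move_arm --moves '[{"dp":[3.0,2.9,0],"spin":-0.13},{"dp":[0,0,0],"spin":0},{"dp":[0,0,0],"spin":0}]'

```text
time_s: 1.4
tcp_pos: [0.4733, -0.1933, 0.2353]
orientation: [[-0.151, 0.989, -0.001], [0.989, 0.151, 0.0], [0.0, -0.001, -1.0]]
force: [-0.6, -0.1, -0.5]
grip_width: 1.0
grasp_force: 0.0
```

```bash
python3 - <<'E'
from plant import telemetry,cams
from h import *
s=telemetry.observe();R=s["orientation"];print(s["tcp_pos"],np.degrees(np.arctan2(R[1,0],R[0,0])),s["joints"],s["force"],s["time_s"])
f=cams.grab_frame("wrist");np.savez("w1.npz",**f);cv2.imwrite("pics/w1.png",f["image"][:,:,::-1])
T=f["camera_from_world"];print("cam",-T[:3,:3].T@T[:3,3],T[2,:3])
E
```

```text
[ 0.47328814 -0.19329065  0.23526321] 98.6890759923982 [-2.74284245e+01  1.61137875e+01  1.00273697e+02 -1.14673845e-02
  6.36614865e+01 -3.61124165e+01] [-0.57605722 -0.07384927 -0.50679167] 1.4
cam [ 0.4608633  -0.11363799  0.38397139] [ 0.0417701  -0.28532809 -0.95751926]
```

View pics/w1.png

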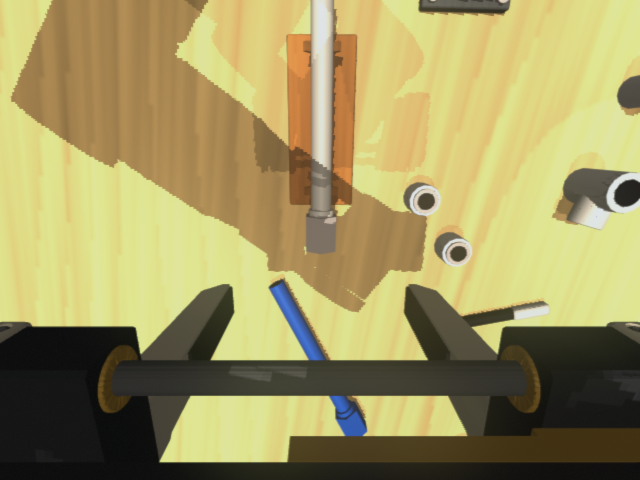

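The wrist view confirms the choice: white pipe running up column ~322, steel hexagon at (320,233) overhanging the orange rest; couplings at (423,199) and (456,250). Now measuring the axis.

```bash
python3 - <<'E'
from h import *
f=dict(np.load("w1.npz"));P=cloud(f)
b=P[0:205,285:360].reshape(-1,3);q=b[(b[:,2]>.056)&(b[:,2]<.066)]
print(len(q),q[:,2].max());m,d,a,t=line(q[:,:2]);print("pipe",m,a)
d=d*np.sign(d[1])
# edges per row -> axis from silhouette at z=.05
im=f["image"].astype(int);g=P[...,2]
mid=[]
for v in range(8,150,6):
    c=np.where(g[v,290:350]>.047)[0]+290
    mid.append(ray(f,((c.min()+c.max())/2,v),.053)[:2])
mid=np.array(mid);m2,d2,a2,_=line(mid);print("silh",m2,a2)
# hexagon
h=P[195:265,295:345].reshape(-1,3);h=h[(h[:,2]>.054)&(h[:,2]<.075)]
t=(h[:,:2]-m)@d;n=(h[:,:2]-m)@np.array([-d[1],d[0]]);top=h[:,2]>.0625
print("hex t",t[top].min(),t[top].max(),"n",np.percentile(n[top],[2,50,98]),h[:,2].max())
tc=t[top].min()+.018;print("hex centre",m+d*tc)
E
```

```text
3400 0.062157475794916664
pipe [ 0.45720799 -0.07747127] 98.40168428203901
silh [ 0.45324889 -0.05751999] -82.3956642033798
hex t -0.14033608334222086 -0.09809439129418678 n [-0.00757051  0.00045322  0.00747379] 0.06808138338594731
hex centre [ 0.47508278 -0.19849445]
```

```bash
python3 - <<'E'
from h import *
plan((.4746,-.1955,.048),98.4,1)
f=dict(np.load("w1.npz"));P=cloud(f)
for n,(u,v) in dict(coupA=(423,199),coupB=(456,250),blue=(278,288)).items(): print(n,ray(f,(u,v),.03))
E
```

```text
[np.float64(-0.18), np.float64(0.15), np.float64(18.73)] 0.0035
coupA [ 0.5775471  -0.15177075  0.03      ]
coupB [ 0.62707426 -0.20136921  0.03      ]
blue [ 0.43789657 -0.27641726  0.03      ]
```

move_arm --moves '[{"dp":[-0.2,0.15,2.0],"spin":0.003},{"dp":[0,0,4.5],"spin":0},{"dp":[0,0,4.5],"spin":0},{"dp":[0,0,4.0],"spin":0},{"dp":[0,0,1.7],"spin":0}]' --claw 0.2

```text
time_s: 1.95
tcp_pos: [0.4726, -0.1959, 0.0654]
orientation: [[-0.144, 0.99, -0.004], [0.99, 0.144, 0.002], [0.003, -0.004, -1.0]]
force: [0.7, 0.0, 0.1]
grip_width: 0.63
grasp_force: 0.0
```

move_arm --moves '[{"dp":[0,0,1.0],"spin":0},{"dp":[0,0,1.0],"spin":0},{"dp":[0,0,0],"spin":0},{"dp":[0,0,0],"spin":0}]'

```text
time_s: 2.35
tcp_pos: [0.4754, -0.196, 0.0494]
orientation: [[-0.147, 0.989, 0.001], [0.989, 0.147, -0.001], [-0.001, 0.001, -1.0]]
force: [0.3, 0.4, -0.4]
grip_width: 0.601
grasp_force: 0.0
```

```bash
python3 - <<'E'
from plant import telemetry,cams
from h import *
s=telemetry.observe();R=s["orientation"];print(s["tcp_pos"],np.degrees(np.arctan2(R[1,0],R[0,0])),s["force"],s["time_s"])
f=cams.grab_frame("wrist");np.savez("w2.npz",**f);cv2.imwrite("pics/w2.png",f["image"][:,:,::-1])
E
```

```text
[ 0.47536585 -0.19597765  0.04936136] 98.45074796255932 [ 0.3207431   0.42177831 -0.37459021] 2.35
```

View pics/w2.png

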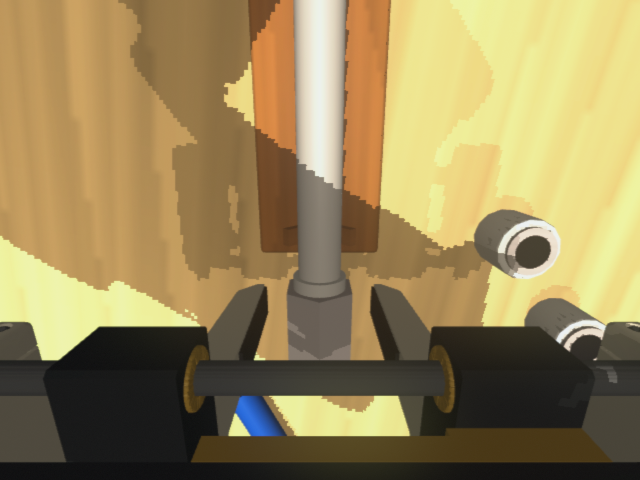

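Hexagon (cols 288-352, rows 283-360) sits centred between the open fingers (inner edges 267 and 371). Closing now.

move_arm --moves '[{"dp":[0,0,0],"spin":0},{"dp":[0,0,0],"spin":0},{"dp":[0,0,0],"spin":0},{"dp":[0,0,0],"spin":0},{"dp":[0,0,0],"spin":0}]' --claw -1

```text
time_s: 2.9
tcp_pos: [0.4754, -0.1956, 0.0488]
orientation: [[-0.147, 0.989, 0.001], [0.989, 0.147, -0.0], [-0.0, 0.001, -1.0]]
force: [0.8, 1.1, 0.8]
grip_width: 0.324
grasp_force: 30.0
```

```bash
python3 - <<'E'
from plant import telemetry,cams
from h import *
s=telemetry.observe();R=s["orientation"];print(s["tcp_pos"],np.degrees(np.arctan2(R[1,0],R[0,0])),s["force"],s["time_s"],s["grip_width"],s["grasp_force"])
f=cams.grab_frame("wrist");np.savez("w3.npz",**f);P=cloud(f)
b=P[0:270,285:360].reshape(-1,3);q=b[(b[:,2]>.056)&(b[:,2]<.066)]
m,d,a,t=line(q[:,:2]);d=d*np.sign(d[1]);print("pipe",m,a)
x=R[:,0][:2];tp=s["tcp_pos"][:2];y=R[:,1][:2]
print("axis lateral at tcp (tool y)",(m+d*((tp-m)@d)-tp)@y)
h=P[270:355,290:350].reshape(-1,3);h=h[(h[:,2]>.0635)&(h[:,2]<.075)]
print("hex front ahead of tcp",np.percentile((h[:,:2]-tp)@x,[0.5,2,50,98,99.5]))
for c in(310,320,330): print([ (round(float((P[v,c,:2]-tp)@x)*1000),round(P[v,c,2]*1000)) for v in range(262,350,6)])
E
```

```text
[ 0.4753503  -0.19560337  0.04881985] 98.47483315930394 [0.75724676 1.08348863 0.82489453] 2.9 0.3243703647274115 29.999321044888347
pipe [ 0.46249962 -0.11216927] -81.76044448713877
axis lateral at tcp (tool y) -0.0007609023161503644
hex front ahead of tcp [-0.01157556 -0.01080963  0.00303056  0.01528916  0.01560749]
[(31, 59), (29, 60), (26, 59), (23, 59), (21, 62), (19, 63), (15, 62), (14, 64), (12, 66), (8, 65), (5, 64), (2, 65), (-1, 65), (-4, 65), (-7, 65)]
[(32, 61), (29, 60), (26, 60), (23, 59), (21, 61), (18, 62), (16, 63), (14, 66), (12, 66), (9, 66), (7, 67), (3, 66), (0, 67), (-4, 65), (-6, 66)]
[(31, 58), (28, 57), (25, 58), (23, 59), (21, 61), (18, 61), (15, 60), (14, 64), (11, 64), (8, 64), (5, 64), (2, 64), (-1, 65), (-4, 64), (-8, 63)]
```

move_arm --moves '[{"dp":[0,0,-1],"spin":0},{"dp":[0,0,-2],"spin":0},{"dp":[0,0,-3],"spin":0},{"dp":[0,0,-3],"spin":0},{"dp":[0,0,-3],"spin":0}]'

```text
time_s: 3.45
tcp_pos: [0.4746, -0.1954, 0.1702]
orientation: [[-0.148, 0.989, -0.001], [0.989, 0.148, 0.0], [0.0, -0.001, -1.0]]
force: [-0.1, 0.6, -1.1]
grip_width: 0.32
grasp_force: 30.0
```

move_arm --moves '[{"dp":[1,0,-3],"spin":0},{"dp":[2,0.4,-3],"spin":0},{"dp":[3,0.6,-3],"spin":0},{"dp":[3,0.6,-2],"spin":0},{"dp":[3,0.6,-2],"spin":0}]'

```text
time_s: 3.95
tcp_pos: [0.4785, -0.0725, 0.3002]
orientation: [[-0.147, 0.989, 0.0], [0.989, 0.147, -0.0], [-0.0, 0.0, -1.0]]
force: [0.1, 0.2, -1.4]
grip_width: 0.321
grasp_force: 30.0
```

move_arm --moves '[{"dp":[3,0.6,0],"spin":0},{"dp":[3,0.6,0],"spin":0},{"dp":[3,0.6,0],"spin":0},{"dp":[3,0.6,0],"spin":0},{"dp":[3,0.6,0],"spin":0}]'

```text
time_s: 4.45
tcp_pos: [0.486, 0.0803, 0.2991]
orientation: [[-0.148, 0.989, -0.0], [0.989, 0.148, -0.0], [-0.0, -0.0, -1.0]]
force: [0.9, 0.1, -2.0]
grip_width: 0.318
grasp_force: 30.0
```

move_arm --moves '[{"dp":[2,0.4,0],"spin":0},{"dp":[2,0.4,0],"spin":0},{"dp":[0,0,0],"spin":0},{"dp":[0,0,0],"spin":0},{"dp":[0,0,0],"spin":0}]'

```text
time_s: 4.95
tcp_pos: [0.4885, 0.1191, 0.2988]
orientation: [[-0.147, 0.989, -0.0], [0.989, 0.147, -0.0], [-0.0, -0.0, -1.0]]
force: [-0.3, -0.5, -1.9]
grip_width: 0.32
grasp_force: 30.0
```

```bash
python3 - <<'E'
from plant import telemetry,cams
from h import *
s=telemetry.observe();R=s["orientation"];print(s["tcp_pos"],R.round(4).tolist(),s["force"],s["wrist_torque"],s["time_s"],s["grip_width"],s["grasp_force"])
f=cams.grab_frame("wrist");np.savez("w4.npz",**f);cv2.imwrite("pics/w4.png",f["image"][:,:,::-1])
P=cloud(f);b=P[0:270,285:360].reshape(-1,3);q=b[(b[:,2]>s["tcp_pos"][2]-.015)]
l=(q-s["tcp_pos"])@R;print(len(q))
for a in range(20,220,15):
    k=l[(l[:,0]>a/1000)&(l[:,0]<a/1000+.015)]
    if len(k)>20: print(a+7,np.percentile(k[:,1],[2,98])*1000,(np.percentile(k[:,2],4)+.01)*1000)
E
```

```text
[0.48851007 0.11910699 0.29875899] [[-0.1469, 0.9891, -0.0002], [0.9891, 0.1469, -0.0003], [-0.0003, -0.0002, -1.0]] [-0.25745012 -0.54191453 -1.86884876] [-0.14311941 -0.14752027 -0.02549153] 4.95 0.3197293601950125 29.997695174824912
12904
27 [-9.93706883  8.79473577] -1.1263308539588828
42 [-10.09067207   8.82357659] -1.0336158300482141
57 [-9.85060411  8.81767766] -1.1087210540801449
72 [-9.87943826  8.87600379] -0.8919991026868027
87 [-9.77729224  8.92476074] -138.6826010485254
102 [-9.72378582  9.01195879] -1.0084114056339022
117 [-9.62883552  9.0380711 ] -0.8934821229355498
132 [-9.76297749  9.3740125 ] -0.7885529119462837
```

View pics/w4.png

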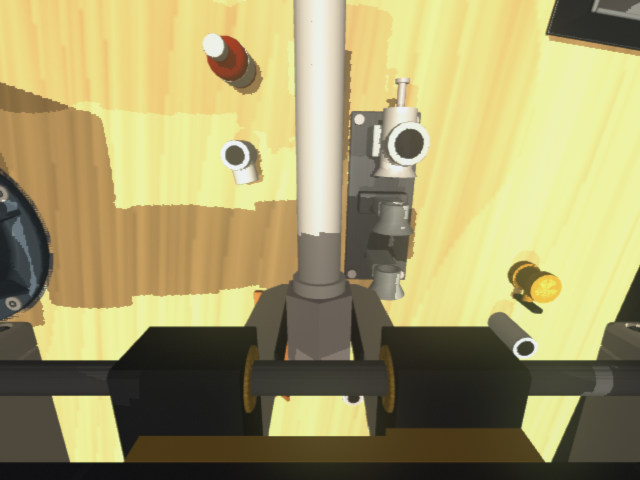

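The wrist view shows the jig beside the pipe (plate cols 347-413, rows 112-278; first ring ~(387,280), second ~(392,215), tee branch rim (407,143), plunger (402,80)). The pipe is level in the grip. Now fitting the hole axis.

```bash
cat > jig.py <<'E'
from h import *
from scipy.optimize import least_squares
f=dict(np.load("w4.npz"));P=cloud(f);print(f["fx"])
p0=np.array([0.48851007,0.11910699]);X=np.array([-.1469,.9891]);Y=np.array([.9891,.1469])
b=P[60:310,340:440].reshape(-1,3);b=b[(b[:,2]>.008)&(b[:,2]<.15)]
x=(b[:,:2]-p0)@X;y=(b[:,:2]-p0)@Y;z=b[:,2]
pl=(z<.018)&(y<.2);print("plate z",np.median(z[pl]),"x",np.percentile(x[pl],[.5,99.5]),"y",np.percentile(y[pl],[.5,99.5]))
for lo in np.arange(-.10,.20,.01):
    k=(x>lo)&(x<lo+.01)&(z>.075)&(z<.125)
    if k.sum()<25: continue
    g=lambda q:np.hypot(y[k]-q[0],z[k]-.085)-q[1]
    r=least_squares(g,[np.median(y[k]),.02],loss="soft_l1",f_scale=.002)
    print(round(lo*1000),k.sum(),"zmax",round(np.percentile(z[k],98)*1000,1),"y0,r",(r.x*1000).round(1),"rms",round(np.sqrt(np.mean(r.fun**2))*1000,1),"yrange",(np.percentile(y[k],[2,98])*1000).round(1))
k=(z>.122);print("branch",k.sum(),"x",x[k].min(),x[k].max(),"y",y[k].min(),y[k].max(),np.median(z[k]))
E
python3 jig.py
```

```text
335.6881093572398
plate z 0.011606653750619717 x [-0.09830932  0.1190096 ] y [0.0356719 0.1206942]
-90 166 zmax 106.4 y0,r [77.6 19.6] rms 1.1 yrange [59.2 96.4]
-80 288 zmax 102.9 y0,r [77.3 16.2] rms 1.3 yrange [60.  92.9]
-70 229 zmax 100.9 y0,r [77.2 14.8] rms 1.0 yrange [62.4 90.3]
-60 192 zmax 100.4 y0,r [77.2 14. ] rms 1.6 yrange [62.8 91.4]
-20 38 zmax 107.8 y0,r [80.8 22.1] rms 0.7 yrange [ 58.8 101. ]
-10 406 zmax 106.3 y0,r [80.5 19. ] rms 1.9 yrange [59.8 98.3]
0 266 zmax 101.0 y0,r [80.9 15.1] rms 0.7 yrange [65.6 94. ]
10 312 zmax 100.7 y0,r [80.7 14.7] rms 1.3 yrange [66. 95.]
40 37 zmax 107.7 y0,r [79.2 22.1] rms 0.7 yrange [ 57.9 100.3]
50 396 zmax 106.4 y0,r [79.4 18.5] rms 1.9 yrange [59.3 95.7]
60 141 zmax 119.8 y0,r [79.8 16.5] rms 4.0 yrange [63.1 79. ]
70 72 zmax 123.1 y0,r [365137.7 365073.4] rms 1.5 yrange [61.1 67.2]
80 63 zmax 124.4 y0,r [-196.8  261.3] rms 0.9 yrange [61.1 66.4]
90 119 zmax 122.1 y0,r [1114.6 1048. ] rms 2.9 yrange [63.4 73.7]
100 343 zmax 102.3 y0,r [80.5 16.5] rms 0.6 yrange [63.8 95.6]
110 236 zmax 102.2 y0,r [80.5 16.1] rms 4.8 yrange [64. 95.]
120 89 zmax 89.6 y0,r [80.9  3.6] rms 0.6 yrange [77.  84.3]
130 117 zmax 92.1 y0,r [81.2  4.5] rms 1.5 yrange [74.5 87.3]
140 38 zmax 91.6 y0,r [81.1  6.5] rms 0.7 yrange [74.3 87. ]
branch 1538 x 0.06225517298980374 0.10036508351246112 y 0.06085408277079894 0.09925221986304548 0.13173588473979236
```

```bash
cat > stage.py <<'E'
from h import *
p0=np.array([0.48851007,0.11910699]);X=np.array([-.1469,.9891]);Y=np.array([.9891,.1469])
O=p0-.010*X+.0785*Y; a=np.radians(97.4); J=np.array([np.cos(a),np.sin(a)]); N=np.array([np.sin(a),-np.cos(a)]) # N ~ tool y
E
python3 - <<'E'
from stage import *
from plant import telemetry
print(O)
g=O-J*.327+N*.0006;print("stage",g)
plan((*g,.30),97.6,1);plan((*g,.084),97.6,1)
E
```

```text
[0.56762342 0.12074764]
stage [ 0.61033458 -0.20345155]
[np.float64(-33.69), np.float64(7.31), np.float64(-0.12)] 0.0146
[np.float64(-33.69), np.float64(7.31), np.float64(21.48)] 0.0146
```

move_arm --moves '[{"dp":[-1.5,0.3,0],"spin":0},{"dp":[-3,0.7,0],"spin":0},{"dp":[-3,0.7,0],"spin":0},{"dp":[-3,0.7,0],"spin":0},{"dp":[-3,0.7,0],"spin":0}]'

```text
time_s: 5.5
tcp_pos: [0.5396, -0.0117, 0.2987]
orientation: [[-0.147, 0.989, 0.0], [0.989, 0.147, -0.0], [-0.0, 0.0, -1.0]]
force: [0.9, -0.5, -0.7]
grip_width: 0.321
grasp_force: 30.0
```

move_arm --moves '[{"dp":[-3,0.7,0],"spin":0},{"dp":[-3,0.7,0],"spin":0},{"dp":[-3,0.7,0],"spin":0},{"dp":[-3,0.7,0],"spin":0},{"dp":[-3,0.7,0],"spin":0}]'

```text
time_s: 6.0
tcp_pos: [0.5959, -0.1552, 0.2986]
orientation: [[-0.146, 0.989, -0.0], [0.989, 0.146, -0.0], [-0.0, -0.0, -1.0]]
force: [-0.3, -0.1, -1.3]
grip_width: 0.32
grasp_force: 30.0
```

move_arm --moves '[{"dp":[-3,0.7,0],"spin":0},{"dp":[-2.2,0,0],"spin":0.015},{"dp":[0,0,1],"spin":0},{"dp":[0,0,3],"spin":0},{"dp":[0,0,3],"spin":0}]'

```text
time_s: 6.5
tcp_pos: [0.6101, -0.2028, 0.2278]
orientation: [[-0.132, 0.991, 0.001], [0.991, 0.132, -0.0], [-0.0, 0.001, -1.0]]
force: [0.2, 0.0, -2.7]
grip_width: 0.32
grasp_force: 30.0
```

move_arm --moves '[{"dp":[0,0,3],"spin":0},{"dp":[0,0,3],"spin":0},{"dp":[0,0,3],"spin":0},{"dp":[0,0,2],"spin":0},{"dp":[0,0,1.5],"spin":0}]'

```text
time_s: 7.0
tcp_pos: [0.6096, -0.2022, 0.1019]
orientation: [[-0.133, 0.991, -0.002], [0.991, 0.133, 0.001], [0.001, -0.002, -1.0]]
force: [-0.9, -0.2, -1.6]
grip_width: 0.32
grasp_force: 30.0
```

move_arm --moves '[{"dp":[0,0,1],"spin":0},{"dp":[0,0,0.5],"spin":0},{"dp":[0,0,0],"spin":0},{"dp":[0,0,0],"spin":0}]'

```text
time_s: 7.4
tcp_pos: [0.611, -0.2028, 0.0895]
orientation: [[-0.133, 0.991, 0.001], [0.991, 0.133, -0.0], [-0.001, 0.001, -1.0]]
force: [0.5, 0.5, -1.6]
grip_width: 0.321
grasp_force: 30.0
```

```bash
cat > st.py <<'E'
from stage import *
from plant import telemetry
s=telemetry.observe();R=s["orientation"];d=s["tcp_pos"][:2]-O
print("t",s["time_s"],"jig x %.1f lat %.2f z %.2f"%(d@J*1e3,d@N*1e3,s["tcp_pos"][2]*1e3),"tip x %.1f"%(d@J*1e3+217),"yaw %.2f"%np.degrees(np.arctan2(R[1,0],R[0,0])),"tilt",R[2].round(4),"F ax %.1f lat %.1f z %.1f"%(s["force"][:2]@J,s["force"][:2]@N,s["force"][2]),"tq",s["wrist_torque"].round(2),"grip %.3f"%s["grip_width"])
E
python3 st.py; python3 - <<'E'
from stage import *
from plant import cams,telemetry
s=telemetry.observe();R=s["orientation"]
f=cams.grab_frame("wrist");np.savez("w5.npz",**f);P=cloud(f)
b=P[0:270,285:360].reshape(-1,3);l=(b-s["tcp_pos"])@R
for a in range(20,150,15):
    k=l[(l[:,0]>a/1000)&(l[:,0]<a/1000+.015)&(abs(l[:,2])<.02)]
    if len(k)>20: print(a+7,(np.percentile(k[:,1],[2,98])*1000).round(1),(np.percentile(k[:,2],4)*1000+10).round(1))
for n in("scene","top"):
    f=cams.grab_frame(n);np.savez(n+"5.npz",**f)
f=dict(np.load("scene5.npz"));c=f["image"][140:290,230:480,::-1]
t=dict(np.load("top5.npz"))["image"][200:350,155:405,::-1]
cv2.imwrite("pics/st5.png",np.vstack([cv2.resize(c,(500,300),interpolation=3),cv2.resize(t,(500,300),interpolation=3)]))
E
```

```text
t 7.4 jig x -326.4 lat 1.35 z 89.48 tip x -109.4 yaw 97.62 tilt [-6.0e-04  1.1e-03 -1.0e+00] F ax 0.4 lat 0.6 z -1.6 tq [-0.12 -0.15  0.02] grip 0.321
27 [-10.    8.7] -1.0
42 [-10.1   8.8] -1.0
57 [-9.9  8.8] -0.9
72 [-9.9  8.8] -1.0
87 [-9.9  8.9] -0.9
102 [-9.8  8.9] -0.9
117 [-9.7  9. ] -0.9
132 [-10.1   9.4] -0.8
```

View pics/st5.png

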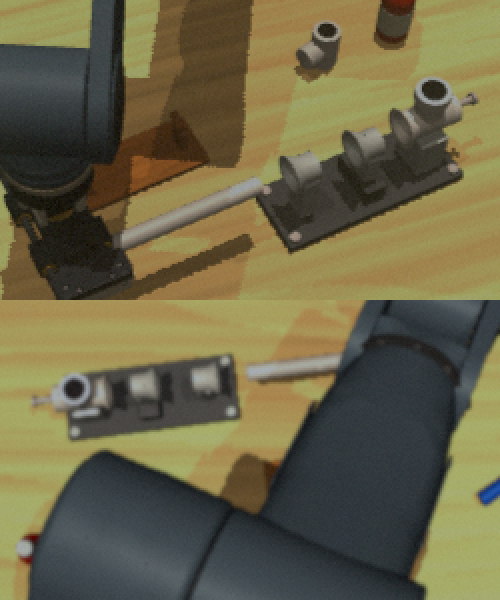

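Top pane: pipe tip at (248,372), in line with the rings and at their near end. Scene pane: tip at (258,188), facing ring 1. I'll correct height and lateral offset, then enter.

move_arm --moves '[{"dp":[0,-0.08,0.3],"spin":0},{"dp":[0,0,0.22],"spin":0},{"dp":[0,0,0],"spin":0},{"dp":[0,0,0],"spin":0}]'

```text
time_s: 7.95
tcp_pos: [0.6098, -0.2027, 0.0833]
orientation: [[-0.133, 0.991, -0.0], [0.991, 0.133, 0.0], [0.0, -0.0, -1.0]]
force: [-0.7, 0.2, -1.2]
grip_width: 0.319
grasp_force: 30.0
```

move_arm --moves '[{"dp":[1,0,0],"spin":0},{"dp":[1,0,0],"spin":0},{"dp":[0.7,0,0],"spin":0},{"dp":[0.5,0,0],"spin":0},{"dp":[0,0,0],"spin":0}]'

```text
time_s: 8.45
tcp_pos: [0.6055, -0.1701, 0.0835]
orientation: [[-0.134, 0.991, -0.0], [0.991, 0.134, 0.0], [0.0, -0.0, -1.0]]
force: [1.4, 0.1, -1.3]
grip_width: 0.33
grasp_force: 30.0
```

```bash
python3 st.py
```

```text
t 8.45 jig x -293.3 lat 0.15 z 83.52 tip x -76.3 yaw 97.67 tilt [ 1.e-04 -0.e+00 -1.e+00] F ax -0.1 lat 1.3 z -1.3 tq [-0.16 -0.13  0.06] grip 0.330
```

move_arm --moves '[{"dp":[0.5,0.03,-0.05],"spin":0},{"dp":[0.5,0,0],"spin":0},{"dp":[0.4,0,0],"spin":0},{"dp":[0.4,0,0],"spin":0},{"dp":[0,0,0],"spin":0}]'

```text
time_s: 8.95
tcp_pos: [0.6034, -0.1526, 0.0839]
orientation: [[-0.133, 0.991, -0.0], [0.991, 0.133, 0.0], [0.0, -0.0, -1.0]]
force: [0.7, -0.9, -1.4]
grip_width: 0.321
grasp_force: 30.0
```

```bash
python3 st.py
```

```text
t 8.95 jig x -275.7 lat 0.25 z 83.93 tip x -58.7 yaw 97.64 tilt [ 2.e-04 -1.e-04 -1.e+00] F ax -1.0 lat 0.5 z -1.4 tq [-0.16 -0.11  0.03] grip 0.321
```

move_arm --moves '[{"dp":[0.7,0,0],"spin":0},{"dp":[0.7,0.01,0],"spin":0},{"dp":[0.7,0,0],"spin":0},{"dp":[0.7,0.01,0],"spin":0},{"dp":[0.7,0,0],"spin":0}]'

```text
time_s: 9.45
tcp_pos: [0.5989, -0.1177, 0.0839]
orientation: [[-0.133, 0.991, -0.0], [0.991, 0.133, 0.0], [0.0, -0.0, -1.0]]
force: [-0.2, -0.0, -1.3]
grip_width: 0.322
grasp_force: 30.0
```

move_arm --moves '[{"dp":[0.5,0,0],"spin":0},{"dp":[0.3,0,0],"spin":0},{"dp":[0,0,0],"spin":0}]'

```text
time_s: 9.75
tcp_pos: [0.5979, -0.1101, 0.0839]
orientation: [[-0.133, 0.991, -0.0], [0.991, 0.133, 0.0], [0.0, -0.0, -1.0]]
force: [0.1, -0.5, -1.0]
grip_width: 0.321
grasp_force: 30.0
```

```bash
python3 st.py
```

```text
t 9.75 jig x -232.9 lat 0.32 z 83.95 tip x -15.9 yaw 97.64 tilt [ 1.e-04 -1.e-04 -1.e+00] F ax -0.6 lat 0.0 z -1.0 tq [-0.11 -0.1   0.03] grip 0.321
```

Forces are free. Next is ring 2's cone (x 0 to 12), taken slowly.

move_arm --moves '[{"dp":[0.5,0,0],"spin":0},{"dp":[0.5,0,0],"spin":0},{"dp":[0.4,0.01,0],"spin":0},{"dp":[0.3,0,0],"spin":0},{"dp":[0.2,0,0],"spin":0}]'

```text
time_s: 10.25
tcp_pos: [0.5955, -0.0913, 0.0839]
orientation: [[-0.133, 0.991, -0.0], [0.991, 0.133, 0.0], [0.0, -0.0, -1.0]]
force: [-0.3, -0.7, -1.9]
grip_width: 0.316
grasp_force: 30.0
```

move_arm --moves '[{"dp":[0.2,0,0],"spin":0},{"dp":[0.2,0,0],"spin":0},{"dp":[0.2,0,0],"spin":0},{"dp":[0.2,0,0],"spin":0},{"dp":[0.2,0,0],"spin":0}]'

```text
time_s: 10.75
tcp_pos: [0.5944, -0.0817, 0.084]
orientation: [[-0.132, 0.991, 0.001], [0.991, 0.132, -0.0], [-0.0, 0.0, -1.0]]
force: [1.1, -2.2, -1.3]
grip_width: 0.321
grasp_force: 30.0
```

```bash
python3 st.py
```

```text
t 10.75 jig x -204.3 lat 0.46 z 84.02 tip x 12.7 yaw 97.61 tilt [-3.e-04  5.e-04 -1.e+00] F ax -2.3 lat 0.8 z -1.3 tq [-0.46 -0.37 -0.18] grip 0.321
```

move_arm --moves '[{"dp":[0.2,0,0],"spin":0},{"dp":[0.2,0,0],"spin":0},{"dp":[0.2,0,0],"spin":0},{"dp":[0.2,0,0],"spin":0},{"dp":[0.2,0,0],"spin":0}]'

```text
time_s: 11.25
tcp_pos: [0.5929, -0.0716, 0.084]
orientation: [[-0.133, 0.991, 0.0], [0.991, 0.133, 0.0], [0.0, 0.0, -1.0]]
force: [1.0, -0.6, -0.8]
grip_width: 0.321
grasp_force: 30.0
```

```bash
python3 st.py
```

```text
t 11.25 jig x -194.0 lat 0.29 z 83.96 tip x 23.0 yaw 97.61 tilt [ 1.e-04  1.e-04 -1.e+00] F ax -0.8 lat 0.9 z -0.8 tq [-0.28 -0.38 -0.32] grip 0.321
```

move_arm --moves '[{"dp":[0.4,0,0],"spin":0},{"dp":[0.4,0.01,0],"spin":0},{"dp":[0.4,0,0],"spin":0},{"dp":[0.4,0.01,0],"spin":0},{"dp":[0.4,0,0],"spin":0}]'

```text
time_s: 11.75
tcp_pos: [0.5904, -0.0516, 0.084]
orientation: [[-0.133, 0.991, -0.0], [0.991, 0.133, 0.0], [0.0, -0.0, -1.0]]
force: [1.8, -1.2, -1.3]
grip_width: 0.318
grasp_force: 30.0
```

move_arm --moves '[{"dp":[0.4,0,0],"spin":0},{"dp":[0.3,0,0],"spin":0},{"dp":[0.2,0,0],"spin":0},{"dp":[0.2,0,0],"spin":0},{"dp":[0,0,0],"spin":0}]'

```text
time_s: 12.25
tcp_pos: [0.5889, -0.0408, 0.0839]
orientation: [[-0.133, 0.991, -0.0], [0.991, 0.133, 0.0], [0.0, -0.0, -1.0]]
force: [1.6, 1.5, -2.1]
grip_width: 0.322
grasp_force: 30.0
```

```bash
python3 st.py
```

```text
t 12.25 jig x -162.9 lat 0.30 z 83.89 tip x 54.1 yaw 97.63 tilt [ 2.e-04 -2.e-04 -1.e+00] F ax 1.3 lat 1.7 z -2.1 tq [ 0.03 -0.34 -0.29] grip 0.322
```

move_arm --moves '[{"dp":[0.2,0,0],"spin":0},{"dp":[0.2,0,0],"spin":0},{"dp":[0.15,0,0],"spin":0},{"dp":[0.15,0,0],"spin":0},{"dp":[0.1,0,0],"spin":0}]'

```text
time_s: 12.75
tcp_pos: [0.5879, -0.033, 0.0839]
orientation: [[-0.133, 0.991, 0.0], [0.991, 0.133, 0.0], [0.0, 0.0, -1.0]]
force: [1.8, -0.1, -0.8]
grip_width: 0.323
grasp_force: 30.0
```

```bash
python3 st.py
```

```text
t 12.75 jig x -155.1 lat 0.31 z 83.94 tip x 61.9 yaw 97.62 tilt [ 0.  0. -1.] F ax -0.3 lat 1.8 z -0.8 tq [-0.28 -0.38 -0.28] grip 0.323
```

move_arm --moves '[{"dp":[0.1,0,0],"spin":0},{"dp":[0.1,0,0],"spin":0},{"dp":[0.1,0,0],"spin":0},{"dp":[0.1,0,0],"spin":0},{"dp":[0.1,0,0],"spin":0}]'

```text
time_s: 13.25
tcp_pos: [0.5873, -0.0281, 0.084]
orientation: [[-0.133, 0.991, 0.0], [0.991, 0.133, 0.0], [0.0, 0.0, -1.0]]
force: [1.7, -0.5, -0.9]
grip_width: 0.32
grasp_force: 30.0
```

move_arm --moves '[{"dp":[0.1,0,0],"spin":0},{"dp":[0.1,0,0],"spin":0},{"dp":[0.1,0,0],"spin":0},{"dp":[0.1,0,0],"spin":0},{"dp":[0.1,0,0],"spin":0}]'

```text
time_s: 13.75
tcp_pos: [0.5866, -0.0232, 0.0839]
orientation: [[-0.133, 0.991, 0.0], [0.991, 0.133, -0.0], [-0.0, 0.0, -1.0]]
force: [1.4, -0.3, -0.4]
grip_width: 0.317
grasp_force: 30.0
```

```bash
python3 st.py
```

```text
t 13.75 jig x -145.2 lat 0.29 z 83.95 tip x 71.8 yaw 97.62 tilt [-0.e+00  1.e-04 -1.e+00] F ax -0.5 lat 1.3 z -0.4 tq [-0.25 -0.36 -0.22] grip 0.317
```

move_arm --moves '[{"dp":[0.1,0,0],"spin":0},{"dp":[0.1,0,0],"spin":0},{"dp":[0.1,0,0],"spin":0},{"dp":[0.1,0,0],"spin":0},{"dp":[0.1,0,0],"spin":0}]'

```text
time_s: 14.25
tcp_pos: [0.5859, -0.0182, 0.0839]
orientation: [[-0.133, 0.991, -0.0], [0.991, 0.133, 0.0], [0.0, -0.0, -1.0]]
force: [2.4, -0.2, -0.7]
grip_width: 0.319
grasp_force: 30.0
```

move_arm --moves '[{"dp":[0.1,0,0],"spin":0},{"dp":[0.1,0,0],"spin":0},{"dp":[0.1,0,0],"spin":0},{"dp":[0.1,0,0],"spin":0}]'

```text
time_s: 14.65
tcp_pos: [0.5854, -0.0142, 0.0839]
orientation: [[-0.133, 0.991, 0.0], [0.991, 0.133, 0.0], [0.0, 0.0, -1.0]]
force: [2.1, 0.2, -0.9]
grip_width: 0.321
grasp_force: 30.0
```

move_arm --moves '[{"dp":[0.1,0,0],"spin":0},{"dp":[0.1,0,0],"spin":0},{"dp":[0.1,0,0],"spin":0},{"dp":[0.1,0,0],"spin":0}]'

```text
time_s: 15.05
tcp_pos: [0.5849, -0.0103, 0.0839]
orientation: [[-0.133, 0.991, -0.0], [0.991, 0.133, 0.0], [0.0, -0.0, -1.0]]
force: [1.1, -1.4, -1.2]
grip_width: 0.321
grasp_force: 30.0
```

move_arm --moves '[{"dp":[0.1,0,0],"spin":0},{"dp":[0.1,0,0],"spin":0},{"dp":[0.1,0,0],"spin":0},{"dp":[0.1,0,0],"spin":0}]'

```text
time_s: 15.45
tcp_pos: [0.5843, -0.0063, 0.0839]
orientation: [[-0.133, 0.991, 0.0], [0.991, 0.133, 0.0], [0.0, 0.0, -1.0]]
force: [1.5, -0.8, -0.6]
grip_width: 0.319
grasp_force: 30.0
```

move_arm --moves '[{"dp":[0.1,0,0],"spin":0},{"dp":[0.1,0,0],"spin":0},{"dp":[0.1,0,0],"spin":0},{"dp":[0.1,0,0],"spin":0}]'

```text
time_s: 15.85
tcp_pos: [0.5838, -0.0023, 0.0839]
orientation: [[-0.133, 0.991, -0.0], [0.991, 0.133, -0.0], [-0.0, -0.0, -1.0]]
force: [2.0, -0.2, -1.3]
grip_width: 0.322
grasp_force: 30.0
```

move_arm --moves '[{"dp":[0.1,0,0],"spin":0},{"dp":[0.1,0,0],"spin":0},{"dp":[0.1,0,0],"spin":0},{"dp":[0.1,0,0],"spin":0}]'

```text
time_s: 16.25
tcp_pos: [0.5835, 0.0009, 0.084]
orientation: [[-0.133, 0.991, 0.0], [0.991, 0.133, -0.001], [-0.001, 0.0, -1.0]]
force: [1.3, -7.8, -1.2]
grip_width: 0.32
grasp_force: 30.0
```

move_arm --moves '[{"dp":[0.1,0,0],"spin":0},{"dp":[0.1,0,0],"spin":0},{"dp":[0.1,0,0],"spin":0}]'

```text
time_s: 16.55
tcp_pos: [0.5831, 0.0037, 0.084]
orientation: [[-0.133, 0.991, 0.001], [0.991, 0.133, -0.001], [-0.001, 0.0, -1.0]]
force: [2.0, -7.2, -1.3]
grip_width: 0.322
grasp_force: 30.0
```

move_arm --moves '[{"dp":[0.1,0,0],"spin":0},{"dp":[0.1,0,0],"spin":0},{"dp":[0.1,0,0],"spin":0}]'

```text
time_s: 16.85
tcp_pos: [0.5827, 0.0067, 0.084]
orientation: [[-0.133, 0.991, 0.001], [0.991, 0.133, -0.001], [-0.001, 0.0, -1.0]]
force: [1.8, -7.6, -1.9]
grip_width: 0.316
grasp_force: 30.0
```

move_arm --moves '[{"dp":[0.05,0,0],"spin":0},{"dp":[0.05,0,0],"spin":0},{"dp":[0,0,0],"spin":0}]'

```text
time_s: 17.15
tcp_pos: [0.5826, 0.0077, 0.0841]
orientation: [[-0.133, 0.991, 0.001], [0.991, 0.133, -0.001], [-0.001, 0.0, -1.0]]
force: [1.2, -6.8, -1.4]
grip_width: 0.319
grasp_force: 30.0
```

move_arm --moves '[{"dp":[0.05,0,0],"spin":0},{"dp":[0.05,0,0],"spin":0},{"dp":[0,0,0],"spin":0}]'

```text
time_s: 17.45
tcp_pos: [0.5824, 0.0087, 0.0841]
orientation: [[-0.133, 0.991, 0.001], [0.991, 0.133, -0.001], [-0.001, 0.0, -1.0]]
force: [2.6, -7.3, -1.8]
grip_width: 0.316
grasp_force: 30.0
```

move_arm --moves '[{"dp":[0.05,0,0],"spin":0},{"dp":[0.05,0,0],"spin":0},{"dp":[0,0,0],"spin":0}]'

```text
time_s: 17.75
tcp_pos: [0.5823, 0.0097, 0.084]
orientation: [[-0.133, 0.991, 0.001], [0.991, 0.133, -0.001], [-0.001, 0.0, -1.0]]
force: [2.9, -6.7, -1.5]
grip_width: 0.321
grasp_force: 30.0
```

move_arm --moves '[{"dp":[0.05,0,0],"spin":0},{"dp":[0.05,0,0],"spin":0},{"dp":[0,0,0],"spin":0}]'

```text
time_s: 18.05
tcp_pos: [0.5823, 0.0101, 0.0841]
orientation: [[-0.133, 0.991, 0.001], [0.991, 0.133, -0.002], [-0.002, 0.001, -1.0]]
force: [2.6, -9.7, -0.7]
grip_width: 0.32
grasp_force: 30.0
```

move_arm --moves '[{"dp":[0.05,0,0],"spin":0},{"dp":[0,0,0],"spin":0},{"dp":[0,0,0],"spin":0}]'

```text
time_s: 18.35
tcp_pos: [0.5823, 0.0102, 0.0842]
orientation: [[-0.133, 0.991, 0.001], [0.991, 0.133, -0.003], [-0.003, 0.001, -1.0]]
force: [3.0, -14.7, -0.9]
grip_width: 0.321
grasp_force: 30.0
```

move_arm --moves '[{"dp":[0.05,0,0],"spin":0},{"dp":[0,0,0],"spin":0},{"dp":[0,0,0],"spin":0}]'

```text
time_s: 18.65
tcp_pos: [0.5824, 0.0102, 0.0842]
orientation: [[-0.133, 0.991, 0.001], [0.991, 0.133, -0.003], [-0.003, 0.001, -1.0]]
force: [3.1, -16.4, -1.4]
grip_width: 0.321
grasp_force: 30.0
```

move_arm --moves '[{"dp":[0.05,0,0],"spin":0},{"dp":[0,0,0],"spin":0},{"dp":[0,0,0],"spin":0}]'

```text
time_s: 18.95
tcp_pos: [0.5825, 0.0103, 0.0843]
orientation: [[-0.133, 0.991, 0.002], [0.991, 0.133, -0.004], [-0.004, 0.001, -1.0]]
force: [4.3, -19.8, -1.6]
grip_width: 0.317
grasp_force: 30.0
```

move_arm --moves '[{"dp":[0.05,0,0],"spin":0},{"dp":[0,0,0],"spin":0},{"dp":[0,0,0],"spin":0},{"dp":[0,0,0],"spin":0},{"dp":[0,0,0],"spin":0}]'

```text
time_s: 19.45
tcp_pos: [0.5825, 0.0103, 0.0844]
orientation: [[-0.133, 0.991, 0.002], [0.991, 0.133, -0.004], [-0.005, 0.001, -1.0]]
force: [4.1, -23.2, -0.6]
grip_width: 0.317
grasp_force: 30.0
```

```bash
python3 st.py; python3 - <<'E'
from stage import *
from plant import cams
for n in("scene","top"):
    f=cams.grab_frame(n);np.savez(n+"6.npz",**f)
a=dict(np.load("scene5.npz"))["image"][160:230,420:490,::-1];b=dict(np.load("scene6.npz"))["image"][160:230,420:490,::-1]
cv2.imwrite("pics/pl.png",np.hstack([cv2.resize(a,(350,350),interpolation=3),cv2.resize(b,(350,350),interpolation=3)]))
E
```

```text
t 19.45 jig x -111.5 lat 0.57 z 84.37 tip x 105.5 yaw 97.65 tilt [-0.0047  0.0014 -1.    ] F ax -23.6 lat 1.1 z -0.6 tq [-3.89 -0.7  -0.13] grip 0.317
```

View pics/pl.png

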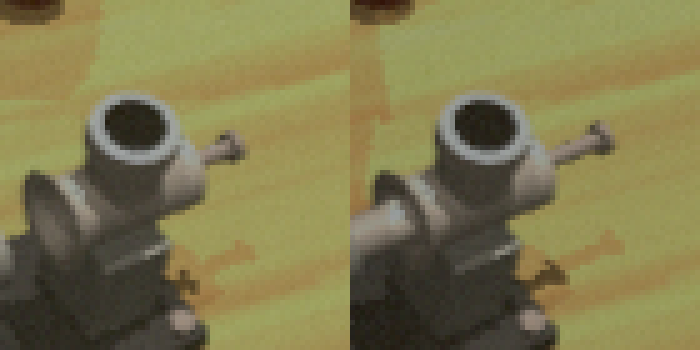

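The plunger's button stands out further (232→250 px within its pane, about the 10 mm travel), so the pipe is home at 23.6 N. I'll relax the push, then release.

move_arm --moves '[{"dp":[-0.1,0,0],"spin":0},{"dp":[-0.1,0,0],"spin":0},{"dp":[-0.1,0,0],"spin":0},{"dp":[0,0,0],"spin":0},{"dp":[0,0,0],"spin":0}]'

```text
time_s: 20.05
tcp_pos: [0.5822, 0.01, 0.084]
orientation: [[-0.133, 0.991, 0.0], [0.991, 0.133, -0.001], [-0.001, 0.0, -1.0]]
force: [1.6, -5.8, -1.1]
grip_width: 0.319
grasp_force: 30.0
```

```bash
python3 st.py
```

```text
t 20.05 jig x -111.7 lat 0.22 z 83.99 tip x 105.3 yaw 97.63 tilt [-8.e-04  2.e-04 -1.e+00] F ax -5.9 lat 0.9 z -1.1 tq [-1.14 -0.44 -0.18] grip 0.319
```

move_arm --moves '[{"dp":[0,0,0],"spin":0},{"dp":[0,0,0],"spin":0},{"dp":[0,0,0],"spin":0},{"dp":[0,0,0],"spin":0},{"dp":[0,0,0],"spin":0}]' --claw 0.2

```text
time_s: 20.55
tcp_pos: [0.582, 0.0106, 0.0839]
orientation: [[-0.133, 0.991, -0.0], [0.991, 0.133, 0.0], [0.0, -0.0, -1.0]]
force: [-1.4, 0.7, -0.5]
grip_width: 0.602
grasp_force: 0.0
```

move_arm --moves '[{"dp":[0,0,-0.5],"spin":0},{"dp":[0,0,-1],"spin":0},{"dp":[0,0,-2],"spin":0},{"dp":[0,0,-3],"spin":0},{"dp":[0,0,-3],"spin":0}]'

```text
time_s: 21.05
tcp_pos: [0.582, 0.0104, 0.1807]
orientation: [[-0.133, 0.991, 0.0], [0.991, 0.133, 0.0], [0.0, 0.0, -1.0]]
force: [0.1, 0.2, 0.2]
grip_width: 0.598
grasp_force: 0.0
```

move_arm --moves '[{"dp":[0,0,-3],"spin":0},{"dp":[0,0,-3],"spin":0},{"dp":[0,0,0],"spin":0},{"dp":[0,0,0],"spin":0}]'

```text
time_s: 21.45
tcp_pos: [0.5821, 0.0105, 0.2398]
orientation: [[-0.133, 0.991, 0.002], [0.991, 0.133, -0.0], [-0.0, 0.001, -1.0]]
force: [0.0, -1.2, -1.3]
grip_width: 0.603
grasp_force: 0.0
```

```bash
python3 st.py; python3 - <<'E'
from stage import *
from plant import cams
w=cams.grab_frame("wrist");f=cams.grab_frame("scene")
cv2.imwrite("pics/end.png",np.vstack([cv2.resize(f["image"][140:290,230:490,::-1],(520,300),interpolation=3),cv2.resize(w["image"][:,:,::-1],(400,300))[:, :].copy() if 0 else cv2.resize(w["image"][:,:,::-1],(520,300))]))
P=cloud(w);p=P.reshape(-1,3);x=(p[:,:2]-O)@J;y=(p[:,:2]-O)@N;k=(abs(y)<.018)&(p[:,2]>.085)&(p[:,2]<.112)&(x<-.08)&(x>-.2)
for lo in np.arange(-.14,-.08,.006):
    q=k&(x>lo)&(x<lo+.006);print(round(lo*1000),q.sum(),(np.percentile(p[q,2],95)*1000).round(1) if q.sum()>5 else "",(np.median(y[q])*1000).round(1) if q.sum()>5 else "")
E
```

```text
t 21.45 jig x -111.2 lat 0.17 z 239.81 tip x 105.8 yaw 97.62 tilt [-3.0e-04  1.5e-03 -1.0e+00] F ax -1.2 lat -0.1 z -1.3 tq [-0.01 -0.04  0.  ] grip 0.603
-140 0  
-134 153 100.1 0.0
-128 210 99.9 0.0
-122 207 99.8 -0.0
-116 205 100.0 -0.0
-110 216 100.2 -0.0
-104 212 99.9 -0.1
-98 219 98.6 -0.1
-92 166 95.3 -0.1
-86 143 93.7 -0.1
-80 0
```

View pics/end.png

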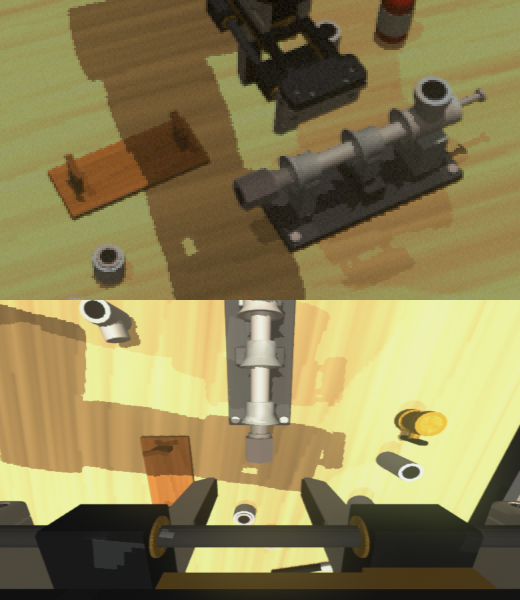

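The pipe sits through both rings into the tee, gripper clear (hexagon at (255,187) in the upper pane, plunger button at (480,96)), with the neighbours undisturbed.

```bash
python3 -c "
from plant import robot
print(robot.hand_in())"
```

```text
the job is handed in; nothing more can be done
None
```

I threaded the white pipe through both rings into the tee, pressed it against the shoulder with a measured 23.6 N (the plunger's roughly 7 N drag included), released it and handed in; the final pictures showed it still seated, the plunger out, the gripper clear and no visible bystander moved.

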